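Raise the filming monopod on the breakfast counter

TASK

Lock the foot of the small camera monopod to the counter: push its captive knob down and, keeping it down, turn it a quarter turn clockwise, so that it stays down by itself when let go. Then squeeze the button in the side of the monopod's head and, keeping it squeezed, pull the mast straight up past the first stop to the second stop, where both sections are fully out. Finish while still holding the head up there with the button squeezed in, since the mast sinks if let go, and do not disturb the mug, the bottle or the mill.

Things in the scene. Friction and masses are not known exactly. Their poses are not given: they have to be found in the camera images.
- head_centre (a point): Centre of the monopod's head: black block 32 (x) by 40 (y) by 40 mm high on the mast, a thin 12 mm stud on top; 145 mm above the counter retracted, 285 mm at the second stop. z up. The button is in its +y side; fingers closing along y from above, centred here, squeeze it against the -y face: 46 mm across when free, 41 mm squeezed. The head turns with the foot only; it cannot twist or tilt.
- head: The head block itself; origin and axes as head_centre. It carries the button: a grey plate 24 wide by 28 mm high in the middle of its +y side, standing out 6 mm free, 1 mm squeezed. The black collar below the head has a 19 mm radius, its top 10 mm under the head while retracted.
- button (a joint): Travel of the button into the head, m: 0 free, 0.005 fully in (about 6 N). Unless it is pushed in more than about 0.003 a hidden catch keeps the retracted mast from rising. It springs out again when let go.
- inner (a joint): How far the thin inner section (head on top) is out of the middle section, m: 0 retracted, 0.070 at its stop. It slides easily (about 1 N besides the 2 to 5 N of its own weight) and comes out first, up to the first stop; it sinks back if let go.
- middle (a joint): How far the middle section is out of the fixed lower tube, m: 0 retracted, 0.070 at its stop. It is stiffer (6 N of friction): it follows once the inner section is fully out, with a total upward pull of some 10 to 14 N, to the second stop, which is solid.
- foot: Grey steel foot plate, fixed, 100 (x) by 270 (y) by 12 mm thick; origin on the counter under the mast axis, z up. The plate runs from y = -210 to +60 mm; mast at y = 0, knob at y = -150 mm. Lower tube: 19 mm radius, 22 mm at its collar, top 104 mm above the counter. It carries mast, head and knob.
- knob_grip (a point): Grip point of the captive knob, on its axis, 50 mm above the counter while up. The knob is a black upright bar 46 long (x) by 13 thick (y) by 28 mm high, its top 12 mm above this point, on a 34 mm wide disc whose top is 14 mm below this point. At the start the bar lies across the foot plate (its x = the foot's x). Axes turn with the knob.
- knob_push (a joint): How far the knob is pushed down, m: 0 up, 0.007 fully down; spring of about 2 N at the top to 7 N fully down. Locked, it stays by itself at about 0.0045.
- knob_turn (a joint): Turn of the knob, rad, growing clockwise seen from above: 0 at the start, 1.57 at its end stop. It is blocked at about 0.25 unless pushed down at least 0.005; turned on while down, it is caught under a hidden lip and stays down. A quarter turn, to near its end, locks it.
- mug: White mug, 80 mm wide, 92 mm high, loose bystander; origin under its centre.
- soap: Clear bottle with white cap, 60 mm wide, 150 mm high, loose bystander; origin under its centre.
- mill: Dark wooden pepper mill, 56 mm wide, 138 mm high, loose bystander; origin under its centre.

How it is judged:
By the outcome, as a careful person would: the job done as asked, in the order asked, and still so for the second after the job is handed in, while the arm keeps its last pose, push and grip.
It also fails if it takes over 54 s, if anything falls off the work surface, if the arm or the gripper's body presses on something with over 40 N, if the wrist force passes 120 N, or if a joint passes its speed limit or range.

ROBOT

A 7-joint arm with a two-finger parallel gripper is mounted at the origin on the work surface. World frame = base frame: x ahead of the robot, y to its left, z up, the work surface at z = 0. Lengths are in mm, angles in rad, forces in N, time in s.
With the tool pointing down it reaches from about 425 to 975 mm from the base axis. Payload 16.7 kg.
Tool frame: the origin (TCP) lies between the finger pads; the fingertips stand 8 mm ahead of it and the grasp point (between the pads) lies 11 mm behind it (finger_overhang is the distance from the TCP to the fingertips, in mm); z points along the fingers, y is the line along which they close (so a half turn about z gives the same grasp; the last joint's range is limited). The gripper opens to 85 mm and grips with 20 to 120 N. Pads are 22 mm wide; open, the fingers measure 114 mm over their backs; the gripper's body (76 mm by 85 mm) begins 54 mm behind the grasp point. The pads swing forward as they close: fully open they stand 13 mm farther back than shut.
Start: joints at [1.091, 0.426, 0.074, 1.606, -0.034, 1.111, -0.067], TCP at [218.569, -638.596, 239.302] pointing down, gripper open.
Joint ranges: [-2.85, 2.85], [-0.5, 2.14], [-1.23, 1.37], [0.21, 2.46], [-1.02, 4.16], [0.16, 2.05], [-2.73, 2.73]. Speed limits (rad/s): [1.89, 1.89, 2.39, 2.39, 3.01, 3.01, 3.01].

INTERFACE

Orientations are given as a unit quaternion [w, x, y, z].
In Python, from station import * gives the robot as it stands.
- The arm moves only by the shell command python3 -m pendant 'ROWS' [FORCE]. ROWS is JSON, a list of rows, each a list of 3 entries, a list of its own where there are three numbers: the shift along the tool's x, y, z in m, then the turn about the tool's z in units of 5 degrees (1.0 is 5 degrees), then the finger opening in m, from 0 to 0.0854. In form: [[[tx, ty, tz], spin, fingers], ...]. A call has 1 to 12 rows; each row shifts and turns the commanded pose from where the row before left it, along the tool's axes as they then stand; what a row does not reach is not made up. A row lasts 1/12 s, in which the tool goes at most 41.7 mm and 7.16 degrees, less where a joint would pass 70% of its speed; a pose out of reach is approached as far as the arm can. A call is refused whole if a number of a shift passes 0.0417 or a number of a turn 1, either way. A call with a gripper value outside its range is refused whole. The fingers move at their own pace and stop on an object; FORCE is the grip in N (left out, the last holds). Time passes only in rows, so rows that do not move let the fingers close. It gives the time, the measured TCP pose, the force, the opening and the grip force at its end, in the units of the state.
- get_state(): the state, without advancing time (a new reading comes with each control period).
- grab_frame(name): name is "side" or "top" or "wrist"; returns a dict with "frame" (400x640x3 uint8, red, green, blue), "range_z" (400x640 float32, mm along the optical axis (not along the pixel's ray), 0 where there is no reading), "mtx" (3x3 intrinsics, pixels), "k1" (the pictures are not rectified: a ray, as slopes to the right and down, at radius r is drawn at 1 + k1 r^2 times it, then the intrinsics apply), "origin" and "attitude" of the camera in the world; the wrist camera has in their place "mount" (4x4, takes a point from camera to tool coordinates, whose origin is the TCP and whose axes are the flange's). Camera axes: x right, y down, z forward; pixel columns grow to the right and rows downward; lengths in mm; the calibration is good to about 2 mm. A picture is of the moment at which its call begins: read the wrist's pose just before it.
- close_job(): hands the job in; it is judged then, once.
The state is a dict: "time_s": time; "q": joint angles; "joint_vel": joint speeds; "tau": joint torques, N m; "eef_pos": TCP position; "tool_rot": TCP orientation; "force": force on the tool from outside, world axes, zero at the start; "torque": the same for the moment, N m; "finger_gap": finger opening in mm; "grasp_force": force on a finger pad.
Only numpy, scipy, OpenCV 4.12 (cv2) and the standard library are available. Lean on these libraries where they do the work, as an engineer would, in place of code of your own. Each camera call takes 0.05 s, during which the arm holds its last target. There are 200 camera calls.

## Working session

There is one attempt and no reset: what is moved stays moved. The work goes in short steps, Python scripts to look and compute and a shell command to move; the robot and the scene stay as the last step left them, time stands still between calls to the robot, and variables do not carry over. Pictures are saved under pics/ and viewed, at most 10 in all, crops included, and the job is handed in when it is done.

```bash
mkdir -p pics; ls; python3 - <<'E'
from station import *
import cv2
s=get_state();print({k:s[k] for k in('time_s','eef_pos','tool_rot','force','finger_gap')})
for n in("top","side"):
    f=grab_frame(n);cv2.imwrite(f'pics/{n}0.png',f['frame'][...,::-1])
    print(n,f['mtx'],f['k1'],f['origin'],f['attitude'])
E
```

```text
pics
{'time_s': 0.0, 'eef_pos': array([ 218.43921021, -638.25878837,  238.61047322]), 'tool_rot': array([-6.15333782e-04,  9.86435256e-01,  1.64149572e-01, -1.55631151e-04]), 'force': array([-0.66651604,  0.13995417, -0.13693393]), 'finger_gap': 85.17273379446942}
top [[395.95750041   0.         317.28813801]
 [  0.         395.95750041 196.45832818]
 [  0.           0.           1.        ]] -0.08273779078823042 [ 400.30695721  -47.45685769 1234.22621155] [ 0.06027869 -0.69978256  0.70852526 -0.06828479]
side [[375.36455901   0.         322.00583588]
 [  0.         375.36455901 196.90784822]
 [  0.           0.           1.        ]] 0.006185680827895171 [487.70569346 721.73019141 625.35470832] [ 0.04296313 -0.07238327  0.87785378 -0.47147383]
```

View pics/top0.png

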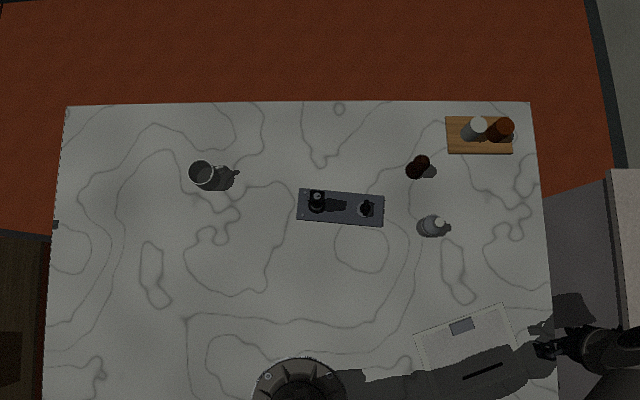

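View pics/side0.png

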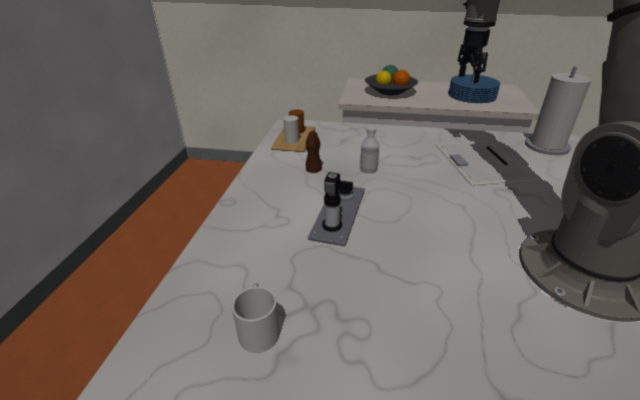

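The top view shows the foot plate with corners near (300,188), (384,193), (382,226) and (297,219), the head at about (316,200) and the knob at about (367,208). The mug is at (202,175), the bottle at (432,226) and the mill at (418,167). The side view agrees, with the head and button facing +y.

```bash
cat > h.py <<'E'
from station import *
import cv2, numpy as np
from scipy.spatial.transform import Rotation as R
def rot(q): return R.from_quat([q[1],q[2],q[3],q[0]]).as_matrix()
def cam(name):
    s=get_state(); f=grab_frame(name)
    if 'mount' in f:
        M=np.array(f['mount']).copy(); T=np.eye(4); T[:3,:3]=rot(s['tool_rot']); T[:3,3]=s['eef_pos']
        W=T@M; f['o'],f['R']=W[:3,3],W[:3,:3]
    else: f['o'],f['R']=np.array(f['origin']),rot(f['attitude'])
    return s,f
def rays(f,px):
    p=cv2.undistortPoints(np.float64(px).reshape(-1,1,2),f['mtx'],np.array([f['k1'],0,0,0.]))[:,0]
    return np.c_[p,np.ones(len(p))]@f['R'].T
def onplane(f,px,z):
    d=rays(f,px); return f['o']+d*((z-f['o'][2])/d[:,2])[:,None]
def cloud(f,mask):
    v,u=np.nonzero(mask&(f['range_z']>0)); d=np.c_[u,v].astype(float)
    p=cv2.undistortPoints(d.reshape(-1,1,2),f['mtx'],np.array([f['k1'],0,0,0.]))[:,0]
    return f['o']+(np.c_[p,np.ones(len(p))]*f['range_z'][v,u][:,None])@f['R'].T
E
python3 - <<'E'
from h import *
s,f=cam('top')
box=np.zeros((400,640),bool); box[175:240,285:395]=1
hsv=cv2.cvtColor(f['frame'],cv2.COLOR_RGB2HSV); m=((hsv[...,2]<125)&box).astype(np.uint8)
c=max(cv2.findContours(m,0,2)[0],key=cv2.contourArea)
p=onplane(f,c[:,0].astype(float),12)
r=cv2.minAreaRect(p[:,:2].astype(np.float32));print(r,cv2.boxPoints(r))
P=cloud(f,box)
for a,b in((130,190),(40,80)):
    q=P[(P[:,2]>a)&(P[:,2]<b)]; print(a,len(q),np.median(q,0),q.min(0),q.max(0))
for px,z in(((202,172),92),((433,222),150),((418,163),138)): print(onplane(f,[px],z))
T=rot(s['tool_rot']);print(T)
E
```

```text
((592.0498657226562, -133.8241729736328), (346.92449951171875, 203.48980712890625), 89.40550231933594) [[ 488.51062  -306.2214  ]
 [ 691.9895   -308.33276 ]
 [ 695.5891     38.57306 ]
 [ 492.11023    40.684418]]
130 210 [596.27829103 -57.31042147 163.98803013] [581.55047284 -79.6485005  130.98297227] [616.14117328 -34.96718551 178.80103305]
40 93 [ 581.88499817 -205.70456529   59.84641526] [ 560.20328441 -215.41128469   40.46608257] [604.13289514 -42.92563695  66.08792974]
[[688.58364414 280.76683839  92.        ]]
[[ 523.94478353 -381.92054915  150.        ]]
[[ 696.86862048 -353.14709374  138.        ]]
[[ 9.46108407e-01  3.23849830e-01 -4.11576877e-04]
 [ 3.23850089e-01 -9.46107793e-01  1.07899831e-03]
 [-3.99626701e-05 -1.15413858e-03 -9.99999333e-01]]
```

```bash
python3 - <<'E'
from h import *
s,f=cam('top')
hsv=cv2.cvtColor(f['frame'],cv2.COLOR_RGB2HSV)
print(hsv[222,340],hsv[195,345],hsv[240,340],hsv[180,340])
p=onplane(f,[(300,188),(384,193),(382,226),(297,219)],12);print(p)
c=p[:,:2].mean(0); y=(p[0]+p[3]-p[1]-p[2])[:2];y/=np.linalg.norm(y)
print('centre',c,'mast',c+75*y,'knob',c-75*y,'yaw',np.degrees(np.arctan2(-y[0],y[1])))
print(s['eef_pos'])
T=rot(s['tool_rot']);x=T[:,0];print('toolx yaw',np.degrees(np.arctan2(x[1],x[0])))
_,w=cam('wrist');print(w['mount'])
E
```

```text
[113  36  56] [105  29  53] [ 30   5 106] [ 40  12 124]
[[ 652.96442663   -8.76405714   12.        ]
 [ 633.93015266 -273.61388422   12.        ]
 [ 529.53464131 -262.85299988   12.        ]
 [ 554.7803838     1.0999214    12.        ]]
centre [ 592.8024011  -136.03275496] mast [599.06072532 -61.29432189] knob [ 586.54407688 -210.77118803] yaw -4.786573307593282
[ 218.49372885 -638.33833029  238.75839641]
toolx yaw 18.89374236917646
[[ 3.76220026e-04 -9.49206916e-01 -3.14652331e-01  8.06753431e+01]
 [ 9.99999879e-01  2.57760473e-04  4.18086708e-04  3.11430579e-01]
 [-3.15745861e-04 -3.14652450e-01  9.49206898e-01 -1.34643646e+02]
 [ 0.00000000e+00  0.00000000e+00  0.00000000e+00  1.00000000e+00]]
```

```bash
python3 -m pendant '[[[0.03,-0.0175,0],0,0.085],[[0.03,-0.0175,0],0,0.085],[[0.03,-0.0175,0],0,0.085],[[0.03,-0.0175,0],0,0.085],[[0.03,-0.0175,0],0,0.085],[[0.03,-0.0175,0],0,0.085],[[0.03,-0.0175,0],0,0.085],[[0.03,-0.0175,0],0,0.085]]'
python3 -m pendant '[[[0.03,-0.0175,0],0,0.085],[[0.03,-0.0175,0],0,0.085],[[0.03,-0.0175,0],0,0.085],[[0.03,-0.0175,0],0,0.085],[[0.03,-0.0175,0],0,0.085],[[0.03,-0.0175,0],0,0.085],[[0.03,-0.0175,0],0,0.085],[[0.03,-0.0175,0],0,0.085]]'
python3 -m pendant '[[[0,0,0],0.95,0.085],[[0,0,0],0.95,0.085],[[0,0,0],0.95,0.085],[[0,0,0],0.95,0.085],[[0,0,0],0.95,0.085],[[0,0,0],0,0.085],[[0,0,0],0,0.085]]'
python3 - <<'E'
from h import *
s,f=cam('wrist');cv2.imwrite('pics/w1.png',f['frame'][...,::-1]);np.savez('w1.npz',**{k:f[k] for k in('frame','range_z','mtx','k1','o','R')})
x=rot(s['tool_rot'])[:,0];print(s['eef_pos'],np.degrees(np.arctan2(x[1],x[0])),s['q'])
E
```

```text
time_s: 0.92
eef_pos: [401.1, -427.0, 239.4]
tool_rot: [0.0, 0.986, 0.164, 0.0]
force: [0.3, -0.8, 0.2]
finger_gap: 85.1
grasp_force: 0.0
time_s: 1.58
eef_pos: [582.9, -216.8, 239.4]
tool_rot: [0.0, 0.986, 0.164, 0.0]
force: [0.1, 0.1, -0.1]
finger_gap: 85.2
grasp_force: 0.0
time_s: 2.17
eef_pos: [582.1, -218.1, 239.3]
tool_rot: [0.0, 0.999, -0.041, -0.0]
force: [-0.1, 1.5, -0.3]
finger_gap: 85.1
grasp_force: 0.0
[ 582.05369645 -218.14701549  239.29812884] -4.700379339285998 [ 0.31975491  0.3420121  -0.0821551   1.72522723  0.0313317   1.07570236
 -1.42538695]
```

View pics/w1.png

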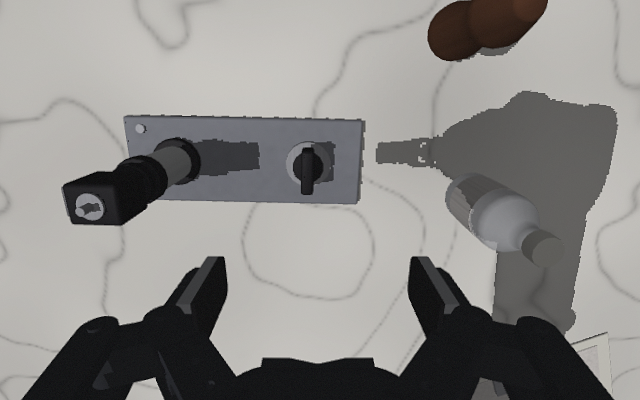

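The wrist view shows the knob bar from about (307,148) to (307,195), with the disc around (306,165). The head is at about (92,203) with its stud at (88,207), and the plate corners are near (125,115), (363,121), (358,203) and (131,201).

```bash
python3 - <<'E'
from h import *
f=dict(np.load('w1.npz'));f['k1']=float(f['k1'])
P=cloud(f,np.ones((400,640),bool))
near=lambda c,r:np.hypot(P[:,0]-c[0],P[:,1]-c[1])<r
q=P[near((586,-211),45)&(P[:,2]>55)&(P[:,2]<70)];print('bar top',len(q),np.median(q[:,2]),cv2.minAreaRect(q[:,:2].astype(np.float32)))
q=P[near((599,-61),45)&(P[:,2]>155)&(P[:,2]<172)];print('head top',len(q),np.median(q[:,2]),cv2.minAreaRect(q[:,:2].astype(np.float32)))
v=cv2.cvtColor(f['frame'],cv2.COLOR_RGB2HSV)[...,2].astype(int)
m=np.zeros((400,640),np.uint8);m[140:205,280:325]=(v[140:205,280:325]<40)
c=max(cv2.findContours(m,0,2)[0],key=cv2.contourArea);print(cv2.boundingRect(c))
p=onplane(f,c[:,0].astype(float),62);print(cv2.minAreaRect(p[:,:2].astype(np.float32)))
p=onplane(f,[(125,115),(363,121),(358,203),(131,201)],12)
c=p[:,:2].mean(0); y=(p[0]+p[3]-p[1]-p[2])[:2];y/=np.linalg.norm(y)
print(p,'mast',c+75*y,'knob',c-75*y,'yaw',np.degrees(np.arctan2(-y[0],y[1])))
E
```

```text
bar top 571 61.58767158206024 ((583.9625244140625, -208.46932983398438), (12.30737590789795, 45.22510528564453), 84.65721130371094)
head top 2590 164.776536436247 ((599.863037109375, -56.831932067871094), (47.00571823120117, 32.64641189575195), 84.51614379882812)
(293, 148, 30, 47)
((585.70556640625, -209.16412353515625), (28.989896774291992, 47.329463958740234), 85.31580352783203)
[[ 655.16833139   -9.15568541   12.        ]
 [ 625.73497184 -273.08624426   12.        ]
 [ 529.78282725 -263.43906696   12.        ]
 [ 554.67959187   10.47935557   12.        ]] mast [598.87910055 -59.18014806] knob [ 583.80376063 -208.42067247] yaw -5.768093919758634
```

```bash
for i in 1 2 3; do :; done
python3 -m pendant '[[[0,0,0],-1,0.05],[[0,0,0],-1,0.05],[[0,0,0],-1,0.05],[[0,0,0],-1,0.05],[[0,0,0],-1,0.05],[[0,0,0],-1,0.05],[[0,0,0],-1,0.05],[[0,0,0],-1,0.05],[[0,0,0],-1,0.05],[[0,0,0],-1,0.05],[[0,0,0],-1,0.05],[[0,0,0],-1,0.05]]' >/dev/null
python3 -m pendant '[[[0,0,0],-1,0.05],[[0,0,0],-1,0.05],[[0,0,0],-1,0.05],[[0,0,0],-1,0.05],[[0,0,0],-1,0.05],[[0,0,0],-1,0.05],[[0,0,0],-1,0.05],[[0,0,0],-1,0.05],[[0,0,0],-1,0.05],[[0,0,0],-1,0.05],[[0,0,0],-1,0.05],[[0,0,0],-1,0.05]]' >/dev/null
python3 -m pendant '[[[0,0,0],-1,0.05],[[0,0,0],-1,0.05],[[0,0,0],-1,0.05],[[0,0,0],-1,0.05],[[0,0,0],-1,0.05],[[0,0,0],-1,0.05],[[0,0,0],-1,0.05],[[0,0,0],-1,0.05],[[0,0,0],-1,0.05],[[0,0,0],-1,0.05],[[0,0,0],-1,0.05],[[0,0,0],-0.8,0.05]]'
cat >> h.py <<'E'
def goto(x,y,z,yaw):
    s=get_state();T=rot(s['tool_rot']);a=np.degrees(np.arctan2(T[1,0],T[0,0]))
    print('t',s['time_s'],'pos',s['eef_pos'].round(1),'yaw',round(a,2),'F',np.round(s['force'],1),'tq',np.round(s['torque'],2),'gap',round(s['finger_gap'],1),round(s['grasp_force'],1),'q7',round(s['q'][6],2))
    print('tool shift mm',(T.T@(np.array([x,y,z])-s['eef_pos'])).round(1),'spin',round(((a-yaw+180)%360-180)/5,2))
E
python3 -c "
from h import *
goto(584,-208.5,49,174.6)"
```

```text
time_s: 5.22
eef_pos: [582.0, -218.4, 239.4]
tool_rot: [0.0, 0.048, 0.999, 0.0]
force: [-0.4, 0.4, -0.2]
finger_gap: 50.2
grasp_force: 0.0
t 5.2167 pos [ 582.  -218.4  239.4] yaw 174.55 F [-0.4  0.4 -0.2] tq [ 0.    0.07 -0.01] gap 50.2 0.0 q7 1.5
tool shift mm [ -1.   10.1 190.4] spin -0.01
```

```bash
python3 -m pendant '[[[-0.001,0.010,0.015],0,0.05],[[0,0,0.02],0,0.05],[[0,0,0.02],0,0.05],[[0,0,0.02],0,0.05],[[0,0,0.02],0,0.05],[[0,0,0.015],0,0.05],[[0,0,0],0,0.05],[[0,0,0],0,0.05]]'
python3 - <<'E'
from h import *
goto(584,-208.5,49,174.6)
s,f=cam('wrist');cv2.imwrite('pics/w2.png',f['frame'][...,::-1])
P=cloud(f,np.ones((400,640),bool))
q=P[(np.hypot(P[:,0]-584,P[:,1]+208)<45)&(P[:,2]>56)&(P[:,2]<70)];print(len(q),np.median(q[:,2]),cv2.minAreaRect(q[:,:2].astype(np.float32)))
E
```

```text
time_s: 5.88
eef_pos: [583.8, -208.3, 129.1]
tool_rot: [-0.0, 0.05, 0.999, 0.0]
force: [0.8, 0.6, 0.1]
finger_gap: 49.9
grasp_force: 0.0
t 5.8833 pos [ 583.8 -208.3  129.1] yaw 174.24 F [0.8 0.6 0.1] tq [-0.   -0.06 -0.01] gap 49.9 0.0 q7 1.4
tool shift mm [-0.3 -0.2 80.1] spin -0.07
1208 61.70700962868045 ((582.3983154296875, -207.70651245117188), (12.967503547668457, 45.58373260498047), 83.82122039794922)
```

View pics/w2.png

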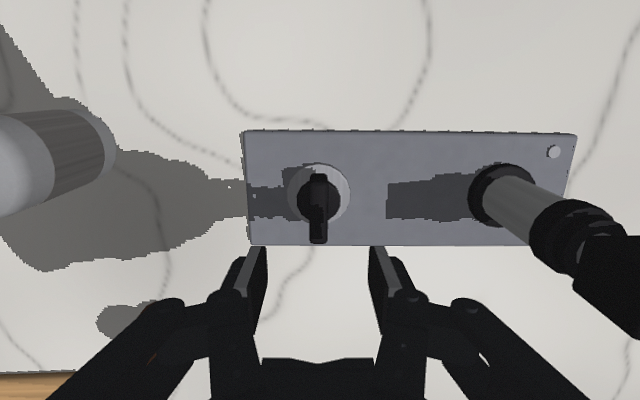

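The view shows the bar at (318,208), between the fingers, whose midline is at column 318. The approach is aligned.

```bash
python3 -m pendant '[[[0.0005,0,0.02],0,0.05],[[0,0,0.02],0,0.04],[[0,0,0.02],0,0.035],[[0,0,0.015],0,0.035],[[0,0,0.006],0,0.03],[[0,0,0],0,0.02],[[0,0,0],0,0.005],[[0,0,0],0,0.005],[[0,0,0],0,0.005],[[0,0,0],0,0.005],[[0,0,0],0,0.005],[[0,0,0],0,0.005]]' 60
python3 -c "
from h import *
goto(583.5,-208.3,41,174)"
```

```text
time_s: 6.93
eef_pos: [583.9, -208.1, 48.9]
tool_rot: [0.0, 0.051, 0.999, 0.0]
force: [-1.5, 4.0, 0.9]
finger_gap: 11.6
grasp_force: 62.8
t 6.9333 pos [ 583.9 -208.1   48.9] yaw 174.15 F [-1.5  4.   0.9] tq [ 1.05  0.16 -0.03] gap 11.6 62.8 q7 1.33
tool shift mm [ 0.4 -0.2  7.9] spin 0.03
```

```bash
python3 -m pendant '[[[0,0,0.002],0,0.005],[[0,0,0.002],0,0.005],[[0,0,0.002],0,0.005],[[0,0,0.001],0,0.005],[[0,0,0.0005],0,0.005],[[0,0,0],0,0.005],[[0,0,0],0,0.005]]'
```

```text
time_s: 7.52
eef_pos: [584.1, -208.1, 41.9]
tool_rot: [0.0, 0.051, 0.999, -0.0]
force: [-5.2, 5.2, 13.5]
finger_gap: 11.5
grasp_force: 64.8
```

```bash
python3 -m pendant '[[[0,0,0],1,0.005],[[0,0,0],1,0.005],[[0,0,0],1,0.005],[[0,0,0],1,0.005],[[0,0,0],1,0.005],[[0,0,0],1,0.005],[[0,0,0],1,0.005],[[0,0,0],1,0.005],[[0,0,0],1,0.005]]'
python3 -c "
from h import *
goto(583.5,-208.3,41.5,84.2)"
```

```text
time_s: 8.27
eef_pos: [583.9, -208.3, 41.9]
tool_rot: [0.0, 0.431, 0.902, -0.0]
force: [-5.2, 4.6, 13.5]
finger_gap: 11.5
grasp_force: 64.7
t 8.2667 pos [ 583.9 -208.3   41.9] yaw 128.91 F [-5.2  4.6 13.5] tq [1.11 1.46 0.02] gap 11.5 64.7 q7 0.66
tool shift mm [ 0.2 -0.3  0.4] spin 8.94
```

```bash
python3 -m pendant '[[[0,0,0],1,0.005],[[0,0,0],1,0.005],[[0,0,0],1,0.005],[[0,0,0],1,0.005],[[0,0,0],1,0.005],[[0,0,0],1,0.005],[[0,0,0],1,0.005],[[0,0,0],1,0.005],[[0,0,0],0.8,0.005],[[0,0,0],0,0.005],[[0,0,0],0,0.005]]'
python3 -c "
from h import *
goto(583.5,-208.3,41.5,84.2)"
```

```text
time_s: 9.18
eef_pos: [583.6, -208.3, 41.9]
tool_rot: [0.0, 0.737, 0.676, -0.0]
force: [-7.1, 5.0, 16.4]
finger_gap: 11.7
grasp_force: 64.9
t 9.1833 pos [ 583.6 -208.3   41.9] yaw 85.13 F [-7.1  5.  16.4] tq [1.08 1.84 0.01] gap 11.7 64.9 q7 0.03
tool shift mm [-0.  -0.1  0.4] spin 0.19
```

```bash
python3 -m pendant '[[[0,0,0],0.4,0.005],[[0,0,0],0.2,0.005],[[0,0,0],0,0.005],[[0,0,0],0,0.005]]'
python3 -c "
from h import *
goto(583.5,-208.3,41.5,84.2)"
```

```text
time_s: 9.52
eef_pos: [583.6, -208.3, 41.9]
tool_rot: [0.0, 0.754, 0.657, -0.0]
force: [-7.4, 4.2, 15.3]
finger_gap: 11.7
grasp_force: 65.2
t 9.5167 pos [ 583.6 -208.3   41.9] yaw 82.19 F [-7.4  4.2 15.3] tq [1.08 1.83 0.59] gap 11.7 65.2 q7 -0.02
tool shift mm [-0.  -0.1  0.4] spin -0.4
```

```bash
python3 -m pendant '[[[0,0,-0.002],-0.3,0.005],[[0,0,0],0,0.005],[[0,0,0],0,0.05],[[0,0,0],0,0.05],[[0,0,0],0,0.05],[[0,0,0],0,0.05],[[0,0,0],0,0.05],[[0,0,-0.02],0,0.05],[[0,0,-0.03],0,0.05],[[0,0,-0.03],0,0.05],[[0,0,0],0,0.05]]'
python3 - <<'E'
from h import *
goto(583.5,-208.3,41.5,84.2)
s,f=cam('wrist');cv2.imwrite('pics/w3.png',f['frame'][...,::-1])
P=cloud(f,np.ones((400,640),bool))
q=P[(np.hypot(P[:,0]-584,P[:,1]+208)<35)&(P[:,2]>48)&(P[:,2]<70)];print(len(q),np.median(q[:,2]),cv2.minAreaRect(q[:,:2].astype(np.float32)))
E
```

```text
time_s: 10.43
eef_pos: [586.2, -209.2, 128.3]
tool_rot: [0.003, 0.745, 0.667, 0.002]
force: [1.0, -0.4, 0.8]
finger_gap: 50.2
grasp_force: 0.0
t 10.4333 pos [ 586.2 -209.2  128.3] yaw 83.62 F [ 1.  -0.4  0.8] tq [ 0.   -0.04  0.01] gap 50.2 0.0 q7 0.03
tool shift mm [ 0.7 -3.4 86.8] spin -0.12
1169 57.36130776578818 ((583.3069458007812, -207.59747314453125), (46.210567474365234, 12.542577743530273), 83.73103332519531)
```

View pics/w3.png

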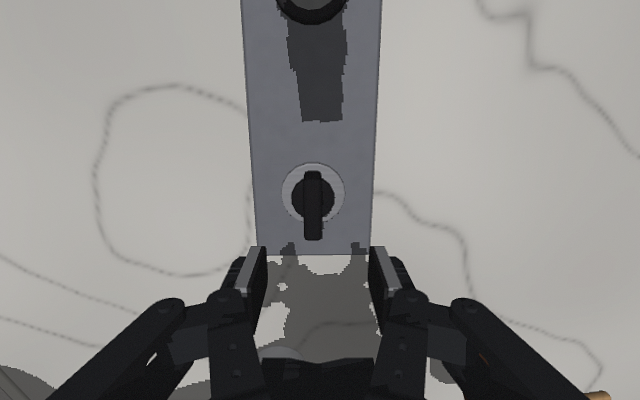

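The knob is locked. Its bar at (313,205) now lies along the plate, with its top at 57.4 mm, so it is held about 4.5 mm down. Next is the head.

```bash
python3 -m pendant '[[[0,0,-0.03],0,0.07],[[0,0,-0.03],0,0.07],[[0,0,-0.03],0,0.07],[[0,0,-0.03],0,0.07],[[0,0,-0.02],-1,0.07],[[0,0,0],-1,0.07],[[0,0,0],-1,0.07],[[0,0,0],-1,0.07],[[0,0,0],-1,0.07],[[0,0,0],-1,0.07],[[0,0,0],-1,0.07],[[0,0,0],-1,0.07]]' >/dev/null
python3 -m pendant '[[[0,0,0],-1,0.07],[[0,0,0],-1,0.07],[[0,0,0],-1,0.07],[[0,0,0],-1,0.07],[[0,0,0],-1,0.07],[[0,0,0],-1,0.07],[[0,0,0],-1,0.07],[[0,0,0],-1,0.07],[[0,0,0],-1,0.07],[[0,0,0],-1,0.07],[[0,0,0],0,0.07],[[0,0,0],0,0.07]]'>/dev/null
python3 -c "
from h import *
goto(599,-59,260,174)"
```

```text
t 12.4833 pos [ 583.3 -208.5  262.1] yaw 173.47 F [1.1 0.1 0. ] tq [0.05 0.01 0.  ] gap 70.0 0.0 q7 1.55
tool shift mm [  1.4 150.3   2.2] spin -0.11
```

```bash
python3 -m pendant '[[[0.0015,0.025,0],-0.1,0.07],[[0,0.025,0],0,0.07],[[0,0.025,0],0,0.07],[[0,0.025,0],0,0.07],[[0,0.025,0],0,0.07],[[0,0.025,0],0,0.07],[[0,0,0],0,0.07],[[0,0,0],0,0.07]]' >/dev/null
python3 - <<'E'
from h import *
s,f=cam('wrist');cv2.imwrite('pics/w4.png',f['frame'][...,::-1])
P=cloud(f,np.ones((400,640),bool))
q=P[(np.hypot(P[:,0]-599,P[:,1]+59)<45)&(P[:,2]>161)&(P[:,2]<168)];r=cv2.minAreaRect(q[:,:2].astype(np.float32));print(len(q),np.median(q[:,2]),r)
b=cv2.boxPoints(r);print(b)
goto(599,-59,131,174)
E
```

```text
1901 165.0601017029565 ((598.8388061523438, -58.501556396484375), (39.77642822265625, 32.127742767333984), 83.03881072998047)
[[580.483    -76.29627 ]
 [612.37384  -80.190056]
 [617.19464  -40.70684 ]
 [585.3038   -36.813057]]
t 13.2 pos [597.6 -58.9 262.6] yaw 174.06 F [ 0.7 -0.4  0.8] tq [-0.03  0.02 -0.01] gap 70.5 0.0 q7 1.3
tool shift mm [-1.400e+00  1.000e-01  1.316e+02] spin 0.01
```

View pics/w4.png

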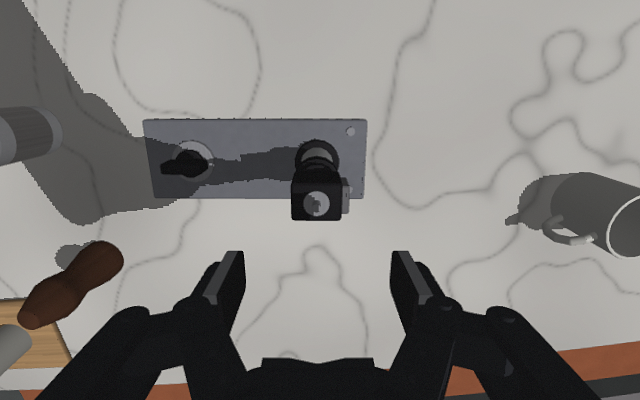

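The head block is at (316,199), with the button on its right (+y) side, centred between the fingers at column 318.

```bash
python3 -m pendant '[[[-0.0014,0.0003,0.025],0,0.07],[[0,0,0.025],0,0.07],[[0,0,0.025],0,0.07],[[0,0,0.025],0,0.07],[[0,0,0.02],0,0.07],[[0,0,0.012],0,0.07],[[0,0,0],0,0.07],[[0,0,0],0,0.07],[[0,0,0],0,0.052],[[0,0,0],0,0.052],[[0,0,0],0,0.052]]' 50
python3 -m pendant '[[[0,0,0],0,0.048],[[0,0,0],0,0.045],[[0,0,0],0,0.042],[[0,0,0],0,0.03],[[0,0,0],0,0.03],[[0,0,0],0,0.03],[[0,0,0],0,0.03],[[0,0,0],0,0.03]]'
python3 -c "
from h import *
goto(599,-58.7,131,174)"
```

```text
time_s: 14.12
eef_pos: [599.8, -58.7, 132.1]
tool_rot: [0.001, 0.051, 0.999, 0.0]
force: [1.3, 1.9, 1.1]
finger_gap: 52.3
grasp_force: 0.9
time_s: 14.78
eef_pos: [599.4, -58.3, 131.5]
tool_rot: [0.0, 0.051, 0.999, 0.0]
force: [-1.3, 4.1, 8.0]
finger_gap: 40.1
grasp_force: 49.5
t 14.7833 pos [599.4 -58.3 131.5] yaw 174.15 F [-1.3  4.1  8. ] tq [ 1.14  0.12 -0.22] gap 40.1 49.5 q7 1.22
tool shift mm [ 0.4 -0.4  0.5] spin 0.03
```

```bash
python3 -m pendant '[[[0,0,0],0,0.03],[[0,0,-0.004],0,0.03],[[0,0,-0.006],0,0.03],[[0,0,-0.007],0,0.03],[[0,0,-0.007],0,0.03],[[0,0,-0.007],0,0.03],[[0,0,-0.007],0,0.03],[[0,0,-0.007],0,0.03],[[0,0,-0.007],0,0.03],[[0,0,-0.007],0,0.03],[[0,0,0],0,0.03]]' 70
python3 -c "
from h import *
goto(599,-58.7,271.5,174)"
```

```text
time_s: 15.7
eef_pos: [599.3, -58.5, 190.9]
tool_rot: [0.0, 0.051, 0.999, 0.0]
force: [2.6, 4.3, -1.6]
finger_gap: 39.3
grasp_force: 72.0
t 15.7 pos [599.3 -58.5 190.9] yaw 174.14 F [ 2.6  4.3 -1.6] tq [ 1.48 -0.52 -0.13] gap 39.3 72.0 q7 1.26
tool shift mm [  0.2  -0.2 -80.6] spin 0.03
```

```bash
python3 -m pendant '[[[0,0,-0.005],0,0.03],[[0,0,-0.005],0,0.03],[[0,0,-0.005],0,0.03],[[0,0,-0.006],0,0.03],[[0,0,-0.007],0,0.03],[[0,0,-0.007],0,0.03],[[0,0,-0.007],0,0.03],[[0,0,-0.007],0,0.03],[[0,0,-0.007],0,0.03],[[0,0,-0.007],0,0.03],[[0,0,-0.007],0,0.03],[[0,0,0],0,0.03]]'
python3 -c "
from h import *
goto(599,-58.7,271.5,174)"
```

```text
time_s: 16.7
eef_pos: [599.3, -58.5, 260.1]
tool_rot: [0.0, 0.051, 0.999, 0.0]
force: [2.9, 4.8, -2.3]
finger_gap: 39.4
grasp_force: 73.7
t 16.7 pos [599.3 -58.5 260.1] yaw 174.15 F [ 2.9  4.8 -2.3] tq [ 1.46 -0.82 -0.15] gap 39.4 73.7 q7 1.3
tool shift mm [  0.2  -0.3 -11.4] spin 0.03
```

```bash
python3 -m pendant '[[[0,0,-0.003],0,0.03],[[0,0,-0.003],0,0.03],[[0,0,-0.003],0,0.03],[[0,0,0],0,0.03],[[0,0,0],0,0.03]]'
python3 -m pendant '[[[0,0,-0.0015],0,0.03],[[0,0,-0.001],0,0.03],[[0,0,0],0,0.03],[[0,0,0],0,0.03]]'
python3 - <<'E'
from h import *
goto(599,-58.7,271.5,174)
s,f=cam('side');cv2.imwrite('pics/s2.png',cv2.resize(f['frame'][90:270,220:440,::-1],None,fx=3,fy=3))
E
```

```text
time_s: 17.12
eef_pos: [599.2, -58.5, 268.4]
tool_rot: [0.0, 0.051, 0.999, 0.0]
force: [4.1, 5.1, -2.0]
finger_gap: 39.3
grasp_force: 73.6
time_s: 17.45
eef_pos: [599.2, -58.5, 270.6]
tool_rot: [-0.0, 0.051, 0.999, 0.0]
force: [5.4, 4.2, -7.3]
finger_gap: 39.3
grasp_force: 73.1
t 17.45 pos [599.2 -58.5 270.6] yaw 174.16 F [ 5.4  4.2 -7.3] tq [ 1.46 -1.43 -0.1 ] gap 39.3 73.1 q7 1.3
tool shift mm [ 0.2 -0.2 -0.9] spin 0.03
```

View pics/s2.png

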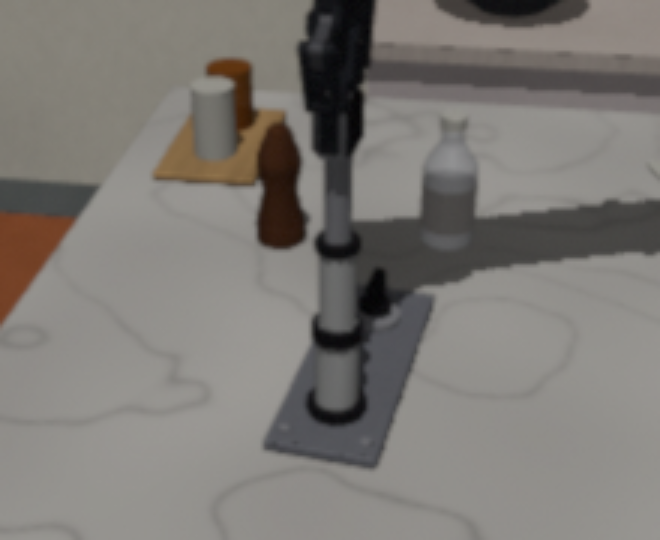

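Both sections are out: the thin tube shows at about (338,190) and the middle one at about (338,290). I'll creep up to the stop.

```bash
python3 -m pendant '[[[0,0,-0.001],0,0.03],[[0,0,0],0,0.03],[[0,0,0],0,0.03]]'
python3 -m pendant '[[[0,0,-0.0007],0,0.03],[[0,0,0],0,0.03],[[0,0,0],0,0.03]]'
```

```text
time_s: 17.75
eef_pos: [599.2, -58.5, 271.5]
tool_rot: [-0.0, 0.051, 0.999, 0.0]
force: [6.5, 4.7, -7.8]
finger_gap: 39.2
grasp_force: 73.0
time_s: 18.0
eef_pos: [599.1, -58.5, 271.9]
tool_rot: [-0.0, 0.051, 0.999, 0.001]
force: [7.2, 4.5, -10.8]
finger_gap: 39.4
grasp_force: 73.6
```

```bash
python3 -m pendant '[[[0,0,-0.001],0,0.03],[[0,0,0],0,0.03],[[0,0,0],0,0.03],[[0,0,0],0,0.03]]'
python3 -m pendant '[[[0,0,-0.0005],0,0.03],[[0,0,0],0,0.03],[[0,0,0],0,0.03],[[0,0,0],0,0.03]]'
```

```text
time_s: 18.33
eef_pos: [599.0, -58.4, 272.0]
tool_rot: [-0.001, 0.051, 0.999, 0.001]
force: [11.6, 4.8, -21.2]
finger_gap: 39.2
grasp_force: 75.1
time_s: 18.67
eef_pos: [598.9, -58.4, 272.1]
tool_rot: [-0.001, 0.051, 0.999, 0.001]
force: [14.2, 4.3, -26.4]
finger_gap: 39.8
grasp_force: 74.6
```

```bash
python3 -m pendant '[[[0,0,0.0007],0,0.03],[[0,0,0],0,0.03],[[0,0,0],0,0.03],[[0,0,0],0,0.03],[[0,0,0],0,0.03],[[0,0,0],0,0.03]]'
python3 - <<'E'
from h import *
_,f=cam('wrist')
cv2.imwrite('pics/w5.png',f['frame'][...,::-1])
E
```

```text
time_s: 19.17
eef_pos: [599.0, -58.4, 272.0]
tool_rot: [-0.001, 0.051, 0.999, 0.001]
force: [10.7, 5.2, -19.7]
finger_gap: 39.6
grasp_force: 75.5
```

View pics/w5.png

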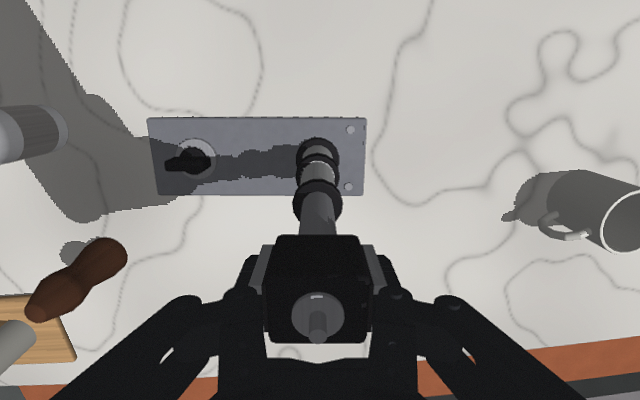

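The head at (318,290) is held with the button squeezed and the mast fully out. The knob at (188,160) is still along the plate, and the mug, mill and bottle are undisturbed.

```bash
python3 -c "
from station import *
print(close_job())"
```

```text
the job is handed in; nothing more can be done
None
```

The job is handed in at about 19 s of the 54 s allowed: the knob is locked down, and the arm is holding the head against the solid second stop with the button squeezed in; the last pictures show the mug, bottle and mill undisturbed.

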